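Clamp the plaster mould: turnbutton, nut by hand, then spanner

TASK

Close the clamp on the plaster mould: first swing the red turnbutton fully across the blue bar. Then turn the brass nut clockwise with the fingers until its white pointer stands at the yellow mark, and only then tighten it with the steel spanner to the red mark and no farther. Finish by laying the spanner flat on its green board, and leave the bowl, jar and vase where they are.

Things in the scene. Friction and masses are not known exactly. Their poses are not given: they have to be found in the camera images.
- clamp: Fixed mould clamp: wooden base 180 x 310 x 20 mm (y = -145 to +165), white plaster mould to 80 mm above the bench, blue bar 50 mm wide along y, top at 92 mm. Origin on the bench under the mould, z up. Vertical axes: nut at x = 0, y = -105 mm, turnbutton pivot at x = 0, y = +135 mm. Round the nut a black dial, 112 mm across, top at 96 mm, with a yellow and a red radial mark.
- nut (a joint): Angle of the brass hexagon nut (rad): grows clockwise seen from above, 0 to 2.6, starts at 0 to 0.45, stays where it is left (about 0.4 N m to turn; it cannot come off or move up or down). The white pointer at its foot meets the yellow mark at 1.15 and the red mark at 1.95.
- nut_grip (a point): Point on the nut's axis, 126 mm above the bench; turns with the nut. Hexagon 46 mm across flats, from 100 to 145 mm above the bench, over a round foot 64 mm across; the stud pokes out to 154 mm. The pointer lies along this point's +x, corners along +x and -x; two flats face +y and -y.
- turnbutton (a joint): Angle of the red turnbutton (rad): 0 = open, pointing along the clamp's -x; 1.57 = stop, fully across the blue bar, pointing along the clamp's -y. Grows anticlockwise seen from above, starts at 0 to 0.4, stays where it is left (light friction, 0.12 N m).
- turnbutton_tip (a point): Point in the turnbutton, 70 mm from its pivot, at mid-height 108 mm above the bench. The turnbutton is a bar 22 mm wide and 22 mm high (97 to 119 mm above the bench) that runs from the pivot to 15 mm beyond this point; this point's -x is along the bar, away from the pivot.
- spanner: Loose steel open-ended spanner, 195 mm long, 16 mm thick, 0.35 kg, lying flat. Origin on its underside at the centre of the jaw opening; x points out of the mouth, handle along -x, z up. Jaw gap 50 mm, 78 mm wide outside, prongs to x = +17 mm, throat at x = -30 mm. Dark handle 22 mm wide from x = -49 to -179 mm, orange end.
- spanner_grip (a point): Point in the handle at mid-thickness, 100 mm behind the jaw centre, near the centre of mass: a good place to grip. Same axes as the spanner.
- board: Green tool board fixed on the bench, 220 x 110 mm (x, y), 8 mm thick; origin at the centre of its underside. The spanner lies on it at the start, along the board's x.
- bowl: Bystander: dark clay bowl, 96 mm across, 55 mm high, loose; origin at the centre of its underside.
- jar: Bystander: white glaze jar with a blue cap, 72 mm across, 90 mm high, loose; origin at the centre of its underside.
- vase: Bystander: dark clay vase, 84 mm across, 85 mm high, loose; origin at the centre of its underside.
Not all that is in view belongs to the job. Of the things like the spanner, leave any that is brown or purple; of the rest the larger one is meant.

How it is judged (in metres and radians):
On the way, in this order (a step that is already met when the one before it is completed fails the run):
1. the turnbutton is swung fully across the bar (within 0.17 rad of its stop) (value of joint turnbutton above 1.4 rad), for 0.2 s.
2. the nut is turned by hand to the yellow mark (within 0.15 rad) (value of joint nut between 1 and 1.3 rad), for 0.2 s.
3. the nut is brought to the red mark (within 0.13 rad) by the spanner pressing on it (value of joint nut between 1.82 and 2.08 rad and contact force between spanner and nut above 0.5 N), for 0.04 s.
At the end, for the whole second after the job is handed in: The turnbutton is across the bar (within 0.17 rad of its stop), the nut's pointer is at the red mark (1.82 to 2.08 rad), and the spanner lies flat and still on the green board, its grip point over the board (value of joint turnbutton above 1.4 rad and value of joint nut between 1.82 and 2.08 rad and x of spanner_grip in the frame of board between -0.1 and 0.1 m and y of spanner_grip in the frame of board between -0.055 and 0.055 m and z of spanner_grip in the frame of board below 0.02 m and angle between the z axis of spanner and the z axis of board, either way round below 0.06 rad and linear speed of spanner below 0.02 m/s); the robot touches nothing.
It fails at once if the nut is pushed by the fingers well beyond the yellow mark (0.3 rad past it) (contact force between the fingers and nut above 2 N and value of joint nut above 1.45 rad).
It fails at once if the spanner is used on the nut before it is near the yellow mark (contact force between spanner and nut above 2 N and value of joint nut below 0.9 rad).
It fails at once if the nut is overtightened far beyond the red mark (value of joint nut above 2.2 rad).
It fails at once if the bowl, jar or vase is moved more than 30 mm (distance of any of bowl, jar, vase from where it was at the start of the episode above 0.03 m).
It also fails if it takes over 72 s, if anything falls off the work surface, if the arm or the gripper's body presses on something with over 40 N, if the wrist force passes 120 N, or if a joint passes its speed limit or range.

ROBOT

A 6-joint arm with a two-finger parallel gripper is mounted at the origin on the work surface. World frame = base frame: x ahead of the robot, y to its left, z up, the work surface at z = 0. Lengths are in m, angles in degrees, forces in N, time in s.
With the tool pointing down it reaches from about 0.35 to 0.875 m from the base axis. Payload 4.2 kg.
Tool frame: the origin (TCP) lies at the very end of the fingers, on their centre line; the grasp point (between the pads) lies 19 mm behind it; z points along the fingers, y is the line along which they close (so a half turn about z gives the same grasp; the last joint's range is limited). The gripper opens to 87 mm and grips with 3 to 60 N. Pads are 19 mm wide; open, the fingers measure 117 mm over their backs; the gripper's body (75 mm by 190 mm) begins 51 mm behind the grasp point.
Start: joints at [-61.329, 22.042, 0.453, 0, -68.411, -14.817], TCP at [0.15, -0.607, 0.223] pointing down, gripper open.
Joint ranges: [-179.83, 179.83], [-69.29, 118.12], [-61.27, 80.66], [-181.25, 117.63], [-171.15, -9.14], [-177.46, 177.46]. Speed limits (degrees/s): [159.86, 159.86, 180, 180, 180, 180].

INTERFACE

Orientations are given as a 3x3 rotation matrix whose columns are the frame's x, y, z axes.
In Python, from station import r gives the robot as it stands.
- The arm moves only by the tool jog_arm, never from a script. Its argument "plan" is text: rows parted by semicolons, each of 7 numbers parted by spaces: the shift along the tool's x, y, z normalised to -1 to 1, where 1 is 0.025 m, then the turn, a rotation vector about the tool's x, y, z normalised to -1 to 1, where 1 is 8 degrees, then the closure, from -1 (fully open) to 1 (shut). A call has exactly 10 rows; each row shifts and turns the commanded pose from where the row before left it, along the tool's axes as they then stand; what a row does not reach is not made up. A row lasts 1/10 s, in which the tool goes at most 50 mm and 8.59 degrees, less where a joint would pass 70% of its speed; a pose out of reach is approached as far as the arm can. A call with a number of a shift or a turn outside -1 to 1 is refused whole. A call with a gripper value outside its range is refused whole. The fingers move at their own pace and stop on an object; the grip force is fixed at half the most. Time passes only in rows, so rows that do not move let the fingers close, or fill a call up. It gives the time, the measured TCP pose, the force, the opening and the grip force at its end, in the units of the state.
- r.sense(): the state, without advancing time (a new reading comes with each control period).
- r.capture(name): name is "scene" or "side" or "wrist"; returns (picture, depth): 384x512x3 uint8, red, green, blue; 384x512 float32, m along the optical axis (not along the pixel's ray), 0 where there is no reading.
- r.get_calibration(name): a dict with "mtx" (3x3 intrinsics, pixels), "distortion" ([k1, k2, p1, p2, k3] as OpenCV has them; the pictures are not rectified), "extrinsics" (4x4, takes a point from camera to world coordinates). Camera axes: x right, y up, looking along -z (the intrinsics and any distortion apply to the point x, -y, -z); pixel columns grow to the right and rows downward; lengths in m; the calibration is good to about 2 mm. A picture is of the moment at which its call begins: read the wrist's pose just before it. get_calibration takes no time and is no camera call; for the wrist camera it gives the pose at the moment of the call.
- r.finish_job(): hands the job in; it is judged then, once.
The state is a dict: "time_s": time; "joints": joint angles; "joint_velocities": joint speeds; "effort": joint torques, N m; "tcp_pos": TCP position; "ee_rot": TCP orientation; "wrist_force": force on the tool from outside, world axes, zero at the start; "moment": the same for the moment, N m; "gripper_width": opening from 0.0 (shut) to 1.0 (fully open); "gripper_force": force on a finger pad.
Only numpy, scipy, OpenCV 4.12 (cv2) and the standard library are available. Lean on these libraries where they do the work, as an engineer would, in place of code of your own. Each camera call takes 0.05 s, during which the arm holds its last target. There are 200 camera calls.

## Working session

There is one attempt and no reset: what is moved stays moved. The work goes in short steps, Python scripts to look and compute and a tool call to move; the robot and the scene stay as the last step left them, time stands still between calls to the robot, and variables do not carry over. Pictures are saved under pics/ and viewed, at most 10 in all, crops included, and the job is handed in when it is done.

Besides the shell and the picture viewer there is one more tool, called after "Call:" in YAML: its name, and indented under it one key for each argument. jog_arm: Moves the arm, as the interface text tells. Scaled input: -1 to 1 covers 0.025 m each way for a shift and 8 degrees each way for a turn. Its arguments: {"type":"object","properties":{"plan":{"type":"string"}},"required":["plan"]}

```bash
ls; mkdir -p pics
cat > h.py <<'E'
import numpy as np, cv2
from station import r
def snap(n,f):
    p,d=r.capture(n); c=r.get_calibration(n)
    cv2.imwrite(f'pics/{f}.png',cv2.cvtColor(p,cv2.COLOR_RGB2BGR)); np.savez(f'pics/{f}.npz',p=p,d=d,K=c['mtx'],D=c['distortion'],E=c['extrinsics'])
    return f
def load(f):
    return np.load(f'pics/{f}.npz')
def rays(c,uv):
    q=cv2.undistortPoints(np.float64(uv).reshape(-1,1,2),np.float64(c['K']),np.float64(c['D']))[:,0]
    R=c['E'][:3,:3]
    return c['E'][:3,3],np.c_[q[:,0],-q[:,1],-np.ones(len(q))]@R.T
def onplane(c,uv,z):
    o,d=rays(c,uv); return o+d*((z-o[2])/d[:,2])[:,None]
def bydepth(c,uv):
    uv=np.int32(uv).reshape(-1,2); o,d=rays(c,uv); return o+d*c['d'][uv[:,1],uv[:,0]][:,None]
def cloud(c):
    v,u=np.mgrid[0:384,0:512]; return bydepth(c,np.c_[u.ravel(),v.ravel()]).reshape(384,512,3)
E
python3 - <<'E'
from h import *
for n in ['scene','side','wrist']: snap(n,n)
for n in ['scene','side']:
    c=load(n); print(n,c['E'].round(3).tolist(),c['K'].round(1).tolist(),c['D'])
a=cv2.imread('pics/scene.png');b=cv2.imread('pics/side.png')
s=r.sense();print(s)
E
```

```text
pics
scene [[-0.694, -0.56, 0.452, 0.994], [0.719, -0.525, 0.455, 0.415], [-0.017, 0.641, 0.768, 0.92], [0.0, 0.0, 0.0, 1.0]] [[364.7, 0.0, 256.1], [0.0, 364.7, 189.8], [0.0, 0.0, 1.0]] [0.0172863 0.        0.        0.        0.       ]
side [[-0.994, 0.058, -0.098, 0.398], [-0.112, -0.631, 0.767, 1.08], [-0.017, 0.773, 0.634, 1.012], [0.0, 0.0, 0.0, 1.0]] [[419.9, 0.0, 250.2], [0.0, 419.9, 192.2], [0.0, 0.0, 1.0]] [-0.01906833  0.          0.          0.          0.        ]
{'time_s': 0.15, 'joints': array([-6.13302124e+01,  2.20788478e+01,  3.97257180e-01, -1.90579223e-02,
       -6.84118340e+01, -1.48168016e+01]), 'joint_velocities': array([-0.04714185, -0.22132343,  0.33635443,  0.00104392, -0.01081839,
        0.00320601]), 'effort': array([-2.46798045e-04, -3.91052306e+01,  1.87584615e+01,  4.22229454e+00,
        1.23509002e-02, -1.47951941e-04]), 'tcp_pos': array([ 0.14954228, -0.60637181,  0.22173023]), 'ee_rot': array([[-9.70942599e-01, -2.39311948e-01, -5.10901157e-04],
       [-2.39312464e-01,  9.70941322e-01,  1.57902629e-03],
       [ 1.18175189e-04,  1.65540890e-03, -9.99998623e-01]]), 'wrist_force': array([ 0.12208533, -0.08842791, -0.22458518]), 'moment': array([ 0.00953025, -0.03182851, -0.00614093]), 'gripper_force': 0.0, 'gripper_width': 1.003722373543899}
```

View pics/scene.png

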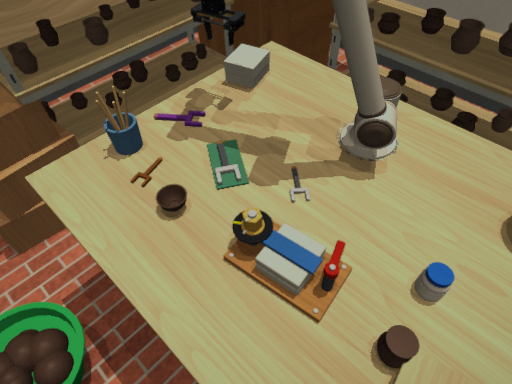

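View pics/side.png

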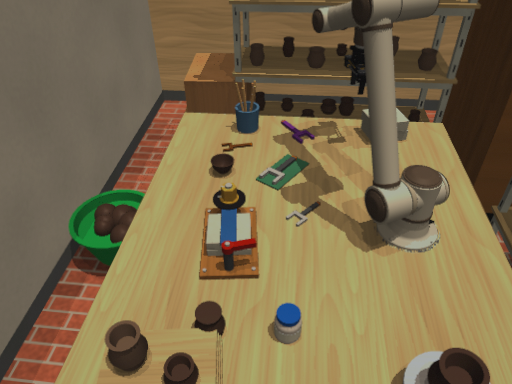

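Scene view: four spanner-like things: steel on the green board (228,168), small steel (299,188), purple (180,118) and brown (147,172). The larger steel one on the board fits. The clamp's nut is at (252,218), the red turnbutton at (335,262), bowl (172,200), jar (434,282), and probably the vase at (398,346).

```bash
cat > m.py <<'E'
from h import *
for n in ['scene','side']:
    c=load(n); P=cloud(c); hsv=cv2.cvtColor(c['p'],cv2.COLOR_RGB2HSV); H,S,V=[hsv[...,i].astype(int) for i in range(3)]
    X,Y,Z=P[...,0],P[...,1],P[...,2]
    tab=(abs(Y)<.8)&(X>.1)&(X<1)&(Z>-.02)&(Z<.3)&(c['d']>0)
    def comp(name,m,k=3,mn=25):
        nl,l,st,ce=cv2.connectedComponentsWithStats((m&tab).astype(np.uint8))
        for i in range(1,nl):
            if st[i,4]>=mn:
                q=P[l==i]; rect=cv2.minAreaRect(q[:,:2].astype(np.float32))
                print(n,name,ce[i].round(0),st[i,4],'med',np.median(q,0).round(3),'rect',np.round(rect[0],3),np.round(rect[1],3),round(rect[2],1),'z',np.percentile(q[:,2],[3,97]).round(3))
    comp('red',((H<5)|(H>175))&(S>200)&(V>110))
    comp('blue',(H>100)&(H<118)&(S>150)&(V>80))
    comp('green',(H>60)&(H<90)&(S>120))
    comp('brass',(H>18)&(H<32)&(S>140)&(V>120)&(Z>.085),mn=10)
    comp('steel',(S<60)&(V>110)&(Z<.06)&(Z>.004))
    comp('high',(Z>.03),mn=60)
    comp('wood',(H>5)&(H<14)&(S>140)&(Z<.03)&(Z>.01),mn=60)
E
python3 m.py
python3 - <<'E'
import cv2
a=cv2.imread('pics/scene.png');
x=cv2.resize(a[120:320,130:360],None,fx=3.0,fy=3.0,interpolation=cv2.INTER_CUBIC)
cv2.imwrite('pics/crop1.png',x)
E
```

```text
scene red [335. 258.] 278 med [0.549 0.232 0.12 ] rect [0.547 0.23 ] [0.097 0.033] 24.4 z [0.116 0.122]
scene blue [293. 251.] 945 med [0.592 0.138 0.092] rect [0.591 0.133] [0.048 0.152] 8.4 z [0.089 0.095]
scene blue [440. 274.] 455 med [0.39  0.438 0.09 ] rect [0.389 0.438] [0.061 0.058] 8.8 z [0.087 0.092]
scene green [231. 144.] 62 med [ 0.367 -0.341  0.009] rect [ 0.365 -0.342] [0.038 0.054] 25.1 z [0.005 0.012]
scene brass [245. 213.] 29 med [ 0.618 -0.012  0.145] rect [ 0.605 -0.018] [0.059 0.018] 52.1 z [0.098 0.148]
scene brass [256. 216.] 76 med [0.604 0.02  0.146] rect [0.603 0.015] [0.045 0.033] 31.3 z [0.143 0.148]
scene brass [238. 222.] 23 med [ 0.629 -0.031  0.098] rect [ 0.629 -0.029] [0.008 0.026] 33.6 z [0.095 0.102]
scene brass [258. 229.] 65 med [0.606 0.03  0.101] rect [0.608 0.027] [0.024 0.059] 83.5 z [0.098 0.118]
scene steel [227. 171.] 213 med [ 0.469 -0.249  0.024] rect [ 0.475 -0.244] [0.08  0.079] 56.9 z [0.01  0.028]
scene steel [299. 192.] 133 med [ 0.368 -0.018  0.012] rect [ 0.375 -0.011] [0.053 0.057] 48.7 z [0.007 0.016]
scene high [206.  29.] 115
[... 2037 characters left out ...]
0.591  0.1  ] rect [ 0.62  -0.616] [0.112 0.113] 41.7 z [0.035 0.216]
side high [222. 162.] 250 med [ 0.679 -0.281  0.045] rect [ 0.678 -0.269] [0.092 0.098] 10.9 z [0.031 0.057]
side high [381. 192.] 1485 med [0.134 0.071 0.212] rect [0.131 0.068] [0.065 0.129] 4.4 z [0.122 0.294]
side high [229. 226.] 2661 med [0.587 0.14  0.091] rect [0.595 0.111] [0.15  0.313] 12.8 z [0.039 0.143]
side high [164. 351.] 7291 med [0.683 0.579 0.053] rect [0.678 0.573] [0.336 0.204] 26.9 z [0.046 0.154]
side high [288. 321.] 791 med [0.387 0.457 0.086] rect [0.387 0.444] [0.066 0.066] 46.0 z [0.034 0.093]
side high [408. 376.] 126 med [0.108 0.574 0.074] rect [0.109 0.567] [0.049 0.019] 85.2 z [0.068 0.077]
```

View pics/crop1.png

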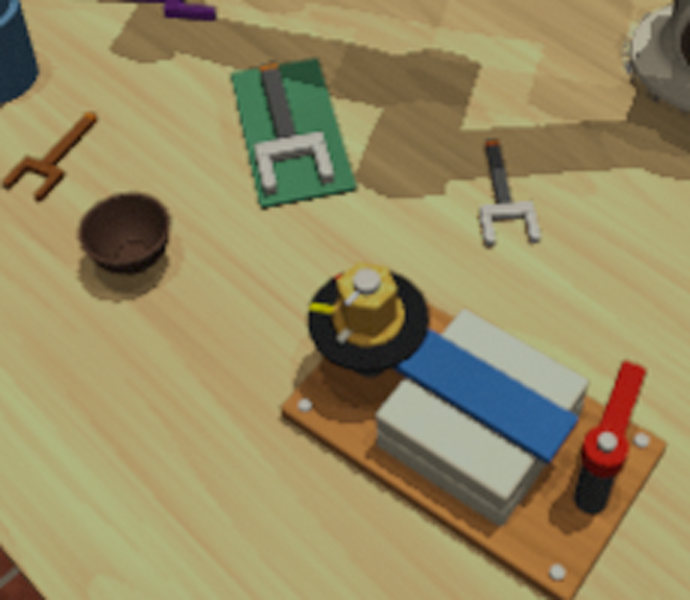

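Crop: the larger steel spanner lies on the green board (mouth towards the clamp, ~(295,155)). The pointer is at (345,337), yellow at (322,308) and red at (338,277), consistent with turning clockwise.

Run:
```python
from h import *
ang=lambda v: np.degrees(np.arctan2(v[...,1],v[...,0])).round(1)
for n in ['scene','side']:
    c=load(n); P=cloud(c); hsv=cv2.cvtColor(c['p'],cv2.COLOR_RGB2HSV); H,S,V=[hsv[...,i].astype(int) for i in range(3)]
    X,Y,Z=P[...,0],P[...,1],P[...,2]
    uv=lambda m: np.argwhere(m)[:,::-1]
    # blue bar top edges
    m=(H>100)&(H<118)&(S>150)&(V>80)&(abs(Z-.092)<.008)&(Y<.3)&(X>.5)
    q=onplane(c,uv(m),.092); rb=cv2.minAreaRect(q[:,:2].astype(np.float32)); print(n,'bar',rb)
    # red top
    m=((H<5)|(H>175))&(S>200)&(V>110)&(abs(Z-.119)<.006)&(Y>.1)&(Y<.35)&(X>.4)
    q=onplane(c,uv(m),.119); rr=cv2.minAreaRect(q[:,:2].astype(np.float32)); far=q[np.argsort(q[:,0])]; print('red',rr,'tip',far[:15].mean(0).round(3),'other',far[-15:].mean(0).round(3))
    # dial black
    near=(np.hypot(X-.605,Y-.015)<.075)&(Z>.085)
    m=near&(V<60)&(abs(Z-.096)<.006); q=onplane(c,uv(m),.096); cc,rad=cv2.minEnclosingCircle(q[:,:2].astype(np.float32)); print('dial',cc,rad)
    ctr=np.array(cc)
    for nm,mm,z in [('yel',(H>26)&(H<34)&(S>200)&(abs(Z-.097)<.008),.096),('redm',((H<5)|(H>175))&(S>170)&(abs(Z-.097)<.01),.096),('whitelow',(S<90)&(V>120)&(Z<.112),.102),('stud',(S<90)&(V>120)&(Z>.14),.154)]:
        u=uv(mm&near)
        if len(u): q=onplane(c,u,z)[:,:2]; print(nm,len(u),u.mean(0).round(1),q.mean(0).round(4),'ang',ang(q.mean(0)-ctr),'r',np.hypot(*(q.mean(0)-ctr)).round(3))
    # spanner: dark handle + steel
    reg=(np.hypot(X-.42,Y+.3)<.18)&(Z>.002)&(Z<.04)
    m=reg&(S<70)&(V>110)&(Z>.012); q=onplane(c,uv(m),.024)[:,:2]; rs=cv2.minAreaRect(q.astype(np.float32)); print('jaw',q.mean(0).round(3),rs)
    mh=reg&(Z>.014)&(S<80)&(V<110); qh=onplane(c,uv(mh),.024)[:,:2]; print('handle',len(qh),qh.mean(0).round(3), 'dir',ang(q.mean(0)-qh.mean(0)), cv2.minAreaRect(qh.astype(np.float32)))
    mo=reg&(H>4)&(H<16)&(S>150)&(Z>.01); qo=onplane(c,uv(mo),.024)[:,:2]; print('orange',len(qo),qo.mean(0).round(3) if len(qo) else '')
    mg=reg&(H>60)&(H<95)&(S>90)&(V>30); qg=onplane(c,uv(mg),.008)[:,:2]; print('board',cv2.minAreaRect(qg.astype(np.float32)))
```

```text
scene bar ((0.5920681953430176, 0.1332419514656067), (0.04798183962702751, 0.15300007164478302), 7.821335792541504)
red ((0.5468570590019226, 0.23038986325263977), (0.09876923263072968, 0.0323166660964489), 24.488109588623047) tip [0.502 0.219 0.119] other [0.591 0.245 0.119]
dial (0.60904860496521, 0.007318359799683094) 0.05553456395864487
yel 19 [236.5 222.1] [ 0.6292 -0.0325] ang -63.1 r 0.045
whitelow 16 [260.8 231.5] [0.6087 0.0398] ang 90.5 r 0.033
stud 66 [251.  213.9] [0.6112 0.0077] ang 10.2 r 0.002
jaw [ 0.474 -0.244] ((0.4790106415748596, -0.23805764317512512), (0.06932544708251953, 0.08031816780567169), 58.24116134643555)
handle 174 [ 0.44  -0.299] dir 58.2 ((0.4528035819530487, -0.28474345803260803), (0.18996751308441162, 0.0738750472664833), 58.193634033203125)
orange 4 [ 0.397 -0.371]
board ((0.43949028849601746, -0.2865440845489502), (0.21862177550792694, 0.105301633477211), 57.47494888305664)
side bar ((0.5916750431060791, 0.1312856376171112), (0.04428776726126671, 0.14625191688537598), 8.05144214630127)
red ((0.5423702597618103, 0.23898078501224518), (0.0984327644109726, 0.02714814990758896), 17.18862533569336) tip [0.502 0.223 0.119] other [0.587 0.25  0.119]
dial (0.6065149903297424, 0.011615459807217121) 0.056241102516651154
whitelow 1 [236. 214.] [0.5711 0.0926] ang 113.6 r 0.088
stud 26 [227.7 184.7] [0.6083 0.0093] ang -52.5 r 0.003
jaw [ 0.473 -0.242] ((0.4774910807609558, -0.23613286018371582), (0.06820449233055115, 0.07624223828315735), 57.78348922729492)
handle 157 [ 0.443 -0.279] dir 51.4 ((0.4382596015930176, -0.2658725380897522), (0.19210264086723328, 0.07971350103616714), 48.60503387451172)
orange 7 [ 0.395 -0.365]
board ((0.43809717893600464, -0.28319472074508667), (0.21715444326400757, 0.10570792853832245), 57.7454719543457)
```

Call:
jog_arm:
  plan: "-1 0.88 -1 0 0 0 -1;-1 0.88 -1 0 0 0 -1;-1 0.88 -1 0 0 0 -1;-1 0.88 -1 0 0 0 -1;-1 0.88 0 0 0 0 -1;-1 0.88 0 0 0 0 -1;-1 0.88 0 0 0 0 -1;-1 0.88 0 0 0 0 -1;-1 0.88 0 0 0 0 -1;-1 0.88 0 0 0 0 -1"

```text
time_s: 1.15
tcp_pos: [0.3401, -0.332, 0.3224]
ee_rot: [[-0.971, -0.239, -0.0], [-0.239, 0.971, 0.0], [0.0, 0.0, -1.0]]
wrist_force: [0.3, -0.4, -0.3]
gripper_width: 1.003
gripper_force: 0.0
```

Call:
jog_arm:
  plan: "-1 0.88 0 0 0 0 -1;-1 0.88 0 0 0 0 -1;-1 0.88 0 0 0 0 -1;-1 0.88 0 0 0 0 -1;-1 0.88 0 0 0 0 -1;-1 0.88 0 0 0 0 -1;-1 0.88 0 0 0 0 -1;-1 0.88 0 0 0 0 -1;-1 0.88 0 0 0 0 -1;0 0 0 0 0 0 -1"

```text
time_s: 2.15
tcp_pos: [0.5123, -0.0847, 0.3215]
ee_rot: [[-0.97, -0.243, -0.001], [-0.243, 0.97, 0.0], [0.001, 0.001, -1.0]]
wrist_force: [0.2, 0.8, -0.1]
gripper_width: 0.997
gripper_force: 0.0
```

Run:
```python
from h import *
s=r.sense();print(s['tcp_pos'],s['time_s'],s['ee_rot'].round(3).tolist())
snap('wrist','w1'); c=load('w1'); print(c['E'].round(3).tolist())
```

```text
[ 0.51227534 -0.08468014  0.32148403] 2.15 [[-0.97, -0.243, -0.001], [-0.243, 0.97, 0.0], [0.001, 0.001, -1.0]]
[[-0.242, -0.927, -0.288, 0.43], [0.97, -0.231, -0.073, -0.105], [0.001, -0.297, 0.955, 0.483], [0.0, 0.0, 0.0, 1.0]]
```

View pics/w1.png

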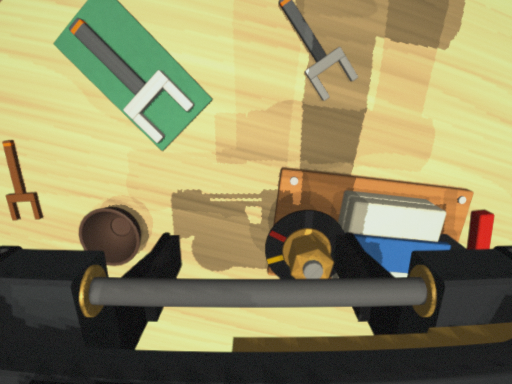

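Wrist view: board with spanner (160,105), small steel (330,70), bowl (110,235), red mark (274,234), yellow mark (276,260), and red turnbutton tip (481,232). The pointer is hidden by the gripper.

```bash
cat > w.py <<'E'
from h import *
import sys
ang=lambda v: np.degrees(np.arctan2(v[...,1],v[...,0])).round(1)
def analyse(f,C=(.609,.008)):
    C=np.array(C); c=load(f); P=cloud(c); hsv=cv2.cvtColor(c['p'],cv2.COLOR_RGB2HSV); H,S,V=[hsv[...,i].astype(int) for i in range(3)]
    X,Y,Z=P[...,0],P[...,1],P[...,2]; uv=lambda m: np.argwhere(m)[:,::-1]
    R=np.hypot(X-C[0],Y-C[1])
    m=(V<50)&(abs(Z-.096)<.008)&(R<.075)
    if m.sum()>50:
        q=onplane(c,uv(m),.096)[:,:2]; cc,rd=cv2.minEnclosingCircle(q.astype(np.float32)); print('dial',np.round(cc,4),round(rd,4),m.sum())
    for nm,mm,z in [('yel',(H>25)&(H<34)&(S>170)&(V>150)&(abs(Z-.097)<.008)&(R>.034),.096),('redm',((H<6)|(H>174))&(S>150)&(V>100)&(abs(Z-.097)<.01),.096),('ptr',(S<70)&(V>140)&(abs(Z-.102)<.012)&(R>.025)&(R<.056),.102),('stud',(S<70)&(V>90)&(abs(Z-.154)<.008),.154)]:
        u=uv(mm&(R<.06))
        if len(u)>3: q=onplane(c,u,z)[:,:2]; print(nm,len(u),u.mean(0).round(0),q.mean(0).round(4),'ang',ang(q.mean(0)-C),'r',np.hypot(*(q.mean(0)-C)).round(3))
    m=((H<6)|(H>174))&(S>170)&(abs(Z-.119)<.01)&(Y>.1)
    if m.sum()>30: q=onplane(c,uv(m),.119)[:,:2]; print('tbutton',q.mean(0).round(3),cv2.minAreaRect(q.astype(np.float32)))
    return c,P,H,S,V,uv
def spanner(c,P,H,S,V,uv,zt=.024):
    X,Y,Z=P[...,0],P[...,1],P[...,2]
    reg=(np.hypot(X-.44,Y+.285)<.16)&(Z<.05)
    m=reg&(S<60)&(V>130)&(Z>zt-.008); q=onplane(c,uv(m),zt)[:,:2].astype(np.float32); print('jaw',len(q),cv2.minAreaRect(q))
    m=reg&(S<80)&(V<100)&(Z>zt-.008); q=onplane(c,uv(m),zt)[:,:2].astype(np.float32); print('handle',len(q),cv2.minAreaRect(q))
    m=reg&(H>4)&(H<20)&(S>150)&(Z>zt-.008); q=onplane(c,uv(m),zt)[:,:2]; print('orange',len(q),q.mean(0))
    m=reg&(H>60)&(H<95)&(S>90); q=onplane(c,uv(m),.008)[:,:2].astype(np.float32); print('board',cv2.minAreaRect(q))
E
python3 -c "
from w import *
a=analyse('w1'); spanner(*a)"
```

```text
dial [0.6013 0.0056] 0.0561 1813
redm 76 [277. 236.] [ 0.5927 -0.0373] ang -109.8 r 0.048
stud 250 [313. 270.] [0.6006 0.0041] ang -155.3 r 0.009
tbutton [0.513 0.217] ((0.5139732956886292, 0.2167523205280304), (0.05310484766960144, 0.027066679671406746), 18.782520294189453)
jaw 1457 ((0.47425946593284607, -0.23919397592544556), (0.06647939234972, 0.0781443864107132), 57.94713592529297)
handle 736 ((0.4358501434326172, -0.28885844349861145), (0.19434119760990143, 0.06052219122648239), 57.14872360229492)
orange 81 [ 0.39139084 -0.36780482]
board ((0.4331948459148407, -0.28860610723495483), (0.21680153906345367, 0.107062429189682), 57.33929443359375)
```

Call:
jog_arm:
  plan: "-0.21 0.97 0.3 0 0 0 1;-0.21 0.97 0.3 0 0 0 1;-0.21 0.97 0.3 0 0 0 1;-0.21 0.97 0.3 0 0 0 1;-0.21 0.97 0.3 0 0 0 1;-0.21 0.97 0.3 0 0 0 1;-0.21 0.97 0.3 0 0 0 1;-0.21 0.97 0.3 0 0 0 1;-0.21 0.97 0.3 0 0 0 1;-0.21 0.97 0.3 0 0 0 1"

```text
time_s: 3.2
tcp_pos: [0.5033, 0.1606, 0.2474]
ee_rot: [[-0.971, -0.238, -0.0], [-0.238, 0.971, -0.0], [0.0, -0.0, -1.0]]
wrist_force: [-0.8, 0.1, -0.3]
gripper_width: 0.173
gripper_force: 0.0
```

Call:
jog_arm:
  plan: "-0.21 0.97 0 0 0 0 1;-0.21 0.97 0 0 0 0 1;-0.21 0.97 0 0 0 0 1;-0.21 0.97 0 0 0 0 1;0 0 0.9 0 0 0 1;0 0 0.9 0 0 0 1;0 0 0.9 0 0 0 1;0 0 0.9 0 0 0 1;0 0 0.9 0 0 0 1;0 0 0.9 0 0 0 1"

```text
time_s: 4.2
tcp_pos: [0.5009, 0.2588, 0.1119]
ee_rot: [[-0.971, -0.238, -0.0], [-0.238, 0.971, -0.0], [0.0, -0.0, -1.0]]
wrist_force: [0.4, -0.1, -1.2]
gripper_width: 0.005
gripper_force: 0.0
```

Run:
```python
from h import *
for n in ['scene','side']: snap(n,n+'2')
a=cv2.imread('pics/scene2.png')[190:330,230:450];b=cv2.imread('pics/side2.png')[160:300,140:360]
cv2.imwrite('pics/c2.png',np.vstack([cv2.resize(a,None,fx=2.1,fy=2.1),cv2.resize(b,None,fx=2.1,fy=2.1)]))
s=r.sense();print(s['tcp_pos'],s['wrist_force'])
```

```text
[0.49896581 0.25745576 0.10956794] [ 0.56564018 -0.34641067 -0.65241453]
```

View pics/c2.png

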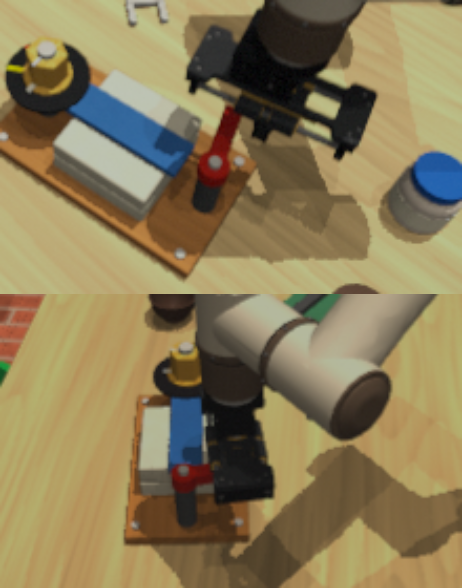

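Run:
```python
from h import *
s=r.sense(); R=s['ee_rot']; p=np.r_[.500,.2585]
xt=np.array([-.971,-.239]);yt=np.array([-.239,.971])
for th in np.r_[205:265:7j,272,278]:
    a=np.radians(th);u=np.array([np.cos(a),np.sin(a)]);t=np.array([-u[1],u[0]])
    d=.011+min(.0095/max(abs(t@xt),1e-6),.015/max(abs(t@yt),1e-6))
    q=np.array([.573,.246])+.062*u-d*t
    D=q-p; print(th,round(d,4),q.round(4),(np.array([D@xt,D@yt])/.025).round(2)); p=q
```

```text
205.0 0.0263 [0.5057 0.2436] [-0.08 -0.63]
215.0 0.0271 [0.5067 0.2326] [ 0.07 -0.44]
225.0 0.0285 [0.509  0.2223] [ 0.01 -0.42]
235.0 0.0254 [0.5166 0.2098] [-0.18 -0.56]
245.0 0.0232 [0.5258 0.1996] [-0.26 -0.48]
255.0 0.0218 [0.5359 0.1918] [-0.32 -0.4 ]
265.0 0.021 [0.5466 0.1861] [-0.36 -0.32]
272.0 0.0207 [0.5545 0.1833] [-0.28 -0.18]
278.0 0.0205 [0.5613 0.1817] [-0.25 -0.13]
```

Call:
jog_arm:
  plan: "0 0 0.2 0 0 0 1;-0.08 -0.63 0 0 0 0 1;0.07 -0.44 0 0 0 0 1;0.01 -0.42 0 0 0 0 1;-0.18 -0.56 0 0 0 0 1;-0.26 -0.48 0 0 0 0 1;-0.32 -0.4 0 0 0 0 1;-0.36 -0.32 0 0 0 0 1;-0.28 -0.18 0 0 0 0 1;-0.25 -0.13 0 0 0 0 1"

```text
time_s: 5.3
tcp_pos: [0.5604, 0.1825, 0.1066]
ee_rot: [[-0.971, -0.238, -0.007], [-0.238, 0.971, -0.002], [0.007, -0.0, -1.0]]
wrist_force: [-18.2, 5.8, 7.9]
gripper_width: 0.011
gripper_force: 8.2
```

Call:
jog_arm:
  plan: "0 0 0 0 0 0 1;0 0 0 0 0 0 1;0.3 0 0 0 0 0 1;0.5 0 -1 0 0 0 1;0.5 0 -1 0 0 0 1;0.5 0 -1 0 0 0 1;0.5 0 -1 0 0 0 1;1 -0.8 -1 0 0 0 1;1 -0.8 -1 0 0 0 1;1 -0.8 -1 0 0 0 1"

```text
time_s: 6.3
tcp_pos: [0.4475, 0.0925, 0.2838]
ee_rot: [[-0.971, -0.24, 0.002], [-0.24, 0.971, -0.0], [-0.002, -0.001, -1.0]]
wrist_force: [0.4, 0.4, 0.8]
gripper_width: 0.004
gripper_force: 0.0
```

Run:
```python
from w import *
for n in ['scene','side','wrist']: snap(n,n+'3'); print(n); analyse(n+'3')
print(r.sense()['tcp_pos'])
cv2.imwrite('pics/c3.png',np.hstack([cv2.imread('pics/wrist3.png')[:,:], cv2.resize(cv2.imread('pics/scene3.png')[190:318,230:326],None,fx=3,fy=3)]))
```

```text
scene
dial [0.6084 0.0082] 0.055 500
yel 14 [237. 222.] [ 0.6288 -0.0323] ang -63.9 r 0.045
ptr 5 [244. 231.] [0.6384 0.007 ] ang -2.0 r 0.029
stud 61 [252. 214.] [0.6097 0.0081] ang 10.5 r 0.001
tbutton [0.582 0.214] ((0.584677517414093, 0.21242240071296692), (0.0379992313683033, 0.1005827933549881), 12.384751319885254)
side
dial [0.6065 0.0116] 0.0562 272
stud 26 [228. 185.] [0.6077 0.0108] ang 114.7 r 0.003
tbutton [0.578 0.225] ((0.5783047080039978, 0.2203235626220703), (0.03211594372987747, 0.10741037130355835), 9.414763450622559)
wrist
dial [0.5881 0.002 ] 0.0526 1206
redm 96 [131. 260.] [ 0.5922 -0.0335] ang -112.1 r 0.045
[0.44836551 0.09277341 0.28506638]
```

View pics/c3.png

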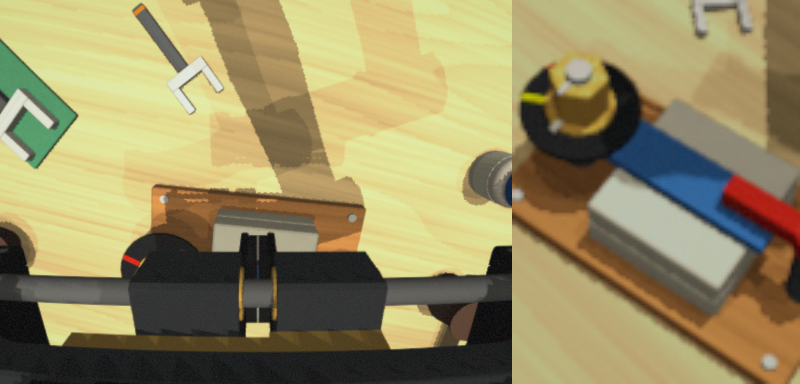

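Both views agree: the turnbutton lies across the bar (scene crop right edge, (760,200)) and reached its stop. Next, the nut, with the pointer at about -2° against yellow at -63.5°.

Call:
jog_arm:
  plan: "0 0 0 0 0 0.92 -1;0 0 0 0 0 0.92 -1;-0.91 -0.46 0 0 0 0 -1;-0.91 -0.46 0 0 0 0 -1;-0.91 -0.46 0 0 0 0 -1;-0.91 -0.46 0 0 0 0 -1;-0.91 -0.46 0 0 0 0 -1;-0.91 -0.46 0 0 0 0 -1;-0.91 -0.46 0 0 0 0 -1;0 0 0 0 0 0 -1"

```text
time_s: 7.45
tcp_pos: [0.6083, 0.0098, 0.2795]
ee_rot: [[-1.0, 0.017, -0.003], [0.017, 1.0, -0.001], [0.003, -0.001, -1.0]]
wrist_force: [0.2, -0.6, -0.2]
gripper_width: 0.835
gripper_force: 0.0
```

Run:
```python
from h import *
s=r.sense();print(s['tcp_pos'],s['ee_rot'].round(3).tolist(),s['joints'].round(1),s['gripper_width'])
c=load('scene3')
for uv in [(243.7,233.3),(245,231.5),(246.7,230)]:
    q=onplane(c,[uv],.101)[0]; v=q[:2]-[.6085,.008]; print(q,np.hypot(*v),np.degrees(np.arctan2(v[1],v[0])))
```

```text
[0.60834903 0.00975315 0.27946294] [[-1.0, 0.017, -0.003], [0.017, 1.0, -0.001], [0.003, -0.001, -1.0]] [  16.2   18.7    3.5    0.   -75.1 -107.1] 0.83521114202339
[0.6436099  0.01022287 0.101     ] 0.03518019813160069 3.6226629539854835
[0.63721272 0.00870619 0.101     ] 0.028721398930427234 1.4089054246796622
[0.63071054 0.00863698 0.101     ] 0.02221966960917563 1.6427533586436727
```

Call:
jog_arm:
  plan: "0 0 0 0 0 -1 -1;0 0 0 0 0 -1 -1;0 0 0 0 0 -1 -1;0 0 0 0 0 -1 -1;0 0 0 0 0 -1 -1;0 0 0 0 0 -1 -1;0 0 0 0 0 -1 -1;0 0 0 0 0 -0.3 -1;0 0 1 0 0 0 -1;0 0 1 0 0 0 -1"

```text
time_s: 8.45
tcp_pos: [0.6062, 0.0113, 0.2316]
ee_rot: [[-0.536, -0.844, 0.001], [-0.844, 0.536, 0.0], [-0.001, -0.001, -1.0]]
wrist_force: [0.2, -0.2, 0.0]
gripper_width: 1.002
gripper_force: 0.0
```

Call:
jog_arm:
  plan: "0 0 1 0 0 0 -1;0 0 1 0 0 0 -1;0 0 1 0 0 0 -1;0 0 1 0 0 0 -1;0 0 0.8 0 0 0 -1;0 0 0 0 0 0 1;0 0 0 0 0 0 1;0 0 0 0 0 0 1;0 0 0 0 0 0 1;0 0 0 0 0 0 1"

```text
time_s: 9.45
tcp_pos: [0.6064, 0.0108, 0.1136]
ee_rot: [[-0.537, -0.844, 0.002], [-0.844, 0.537, 0.001], [-0.001, -0.001, -1.0]]
wrist_force: [0.2, 0.4, -0.3]
gripper_width: 0.631
gripper_force: 0.0
```

Run:
```python
from h import *
s=r.sense();print(s['tcp_pos'],s['ee_rot'].round(3).tolist(),s['joints'].round(1),s['gripper_width'],s['gripper_force'],s['wrist_force'],s['moment'])
```

```text
[0.60644145 0.01075406 0.11361005] [[-0.537, -0.844, 0.002], [-0.844, 0.537, 0.001], [-0.001, -0.001, -1.0]] [ 16.3  25.7 -10.7   0.  -53.6 -48.8] 0.6308844159449654 0.0 [ 0.21501102  0.35089305 -0.33118819] [0.05058694 0.0545463  0.02455805]
```

Call:
jog_arm:
  plan: "0 0 0 0 0 0 1;0 0 0 0 0 0 1;0 0 0 0 0 0 1;0 0 0 0 0 0 1;0 0 0 0 0 0 1;0 0 0 0 0 0 1;0 0 0 0 0 0 1;0 0 0 0 0 0 1;0 0 0 0 0 0 1;0 0 0 0 0 0 1"

```text
time_s: 10.45
tcp_pos: [0.6081, 0.0096, 0.1135]
ee_rot: [[-0.536, -0.844, 0.005], [-0.844, 0.536, -0.001], [-0.002, -0.005, -1.0]]
wrist_force: [4.9, -3.7, -1.7]
gripper_width: 0.532
gripper_force: 29.8
```

Run:
```python
from h import *
s=r.sense();print(s['tcp_pos'],s['ee_rot'].round(4).tolist(),s['gripper_width'],s['gripper_force'],s['wrist_force'],s['moment'],s['ee_rot'].T@s['wrist_force'])
```

```text
[0.60810834 0.00961796 0.11348023] [[-0.5358, -0.8443, 0.0048], [-0.8443, 0.5358, -0.001], [-0.0017, -0.0046, -1.0]] 0.532160760337355 29.801043959887465 [ 4.91989468 -3.74463091 -1.72463706] [-1.04657481 -1.15370384  0.25790315] [ 0.52845146 -6.15246102  1.75213006]
```

Run:
```python
from h import *
for f,z0 in [('w1',.6),('scene3',0),('scene',0)]:
    c=load(f); hsv=cv2.cvtColor(c['p'],cv2.COLOR_RGB2HSV); P=cloud(c)
    near=np.hypot(P[...,0]-.606,P[...,1]-.008)<.07
    for nm,lo,hi in [('y',24,36),('r',0,6)]:
        m=near&(hsv[...,0]>=lo)&(hsv[...,0]<=hi)&(hsv[...,1]>190)&(hsv[...,2]>110)&(P[...,2]<.105)&(P[...,2]>.085)
        uv=np.argwhere(m)[:,::-1]
        if len(uv)<3: continue
        q=onplane(c,uv,.096)[:,:2]
        C=np.array([.6018,.0055]) if f=='w1' else np.array([.6085,.009])
        a=np.degrees(np.arctan2(*(q-C).T[::-1])); rr=np.hypot(*(q-C).T); k=(rr>.036)
        print(f,nm,len(uv),uv.mean(0),a[k].mean(),a[k].std(),rr.min(),rr.max(),k.sum())
```

```text
w1 r 70 [277.3        235.92857143] -101.84424724366217 2.3385223135501105 0.03323898438214207 0.0544432077247579 61
scene3 y 24 [236.83333333 222.29166667] -62.87180239831469 3.547926531239737 0.034917326980374926 0.05582982983533814 22
scene y 20 [236.75 222.05] -63.60062341147145 3.2264264263948825 0.034917326980374926 0.05582982983533814 19
```

Call:
jog_arm:
  plan: "0 -0.08 0 0 0 0 1;0 0 0 0 0 0.9 1;0 0 0 0 0 0.9 1;0 0 0 0 0 0.9 1;0 0 0 0 0 0.9 1;0 0 0 0 0 0.9 1;0 0 0 0 0 0.9 1;0 0 0 0 0 0.9 1;0 0 0 0 0 0.9 1;0 0 0 0 0 0 1"

```text
time_s: 11.45
tcp_pos: [0.6098, 0.007, 0.1135]
ee_rot: [[-1.0, 0.004, 0.004], [0.004, 1.0, -0.003], [-0.004, -0.003, -1.0]]
wrist_force: [5.9, -10.7, -2.0]
gripper_width: 0.533
gripper_force: 29.6
```

Run:
```python
from h import *
s=r.sense();R=s['ee_rot'];print(s['tcp_pos'],np.degrees(np.arctan2(R[1,0],R[0,0])),s['gripper_width'],s['gripper_force'],R.T@s['wrist_force'],s['moment'])
```

```text
[0.60976606 0.00696587 0.11347677] 179.79836191450244 0.5329330225085828 29.586448071750056 [ -5.93499208 -10.70930599   2.07223578] [-2.86130855 -1.66622122 -0.14593667]
```

Call:
jog_arm:
  plan: "0 0 0 0 0 0 -1;0 0 0 0 0 0 -1;0 0 0 0 0 0 -1;0 0 0 0 0 0 -1;0 0 -1 0 0 0 -1;0 0 -1 0 0 0 -1;0 0 -1 0 0 0 -1;0 0 -1 0 0 0 -1;0 0 -0.8 0 0 0 -1;0 0 0 0 0 0 -1"

```text
time_s: 12.45
tcp_pos: [0.6092, 0.0101, 0.2362]
ee_rot: [[-1.0, 0.0, 0.007], [0.0, 1.0, 0.001], [-0.007, 0.001, -1.0]]
wrist_force: [0.1, -1.0, -0.5]
gripper_width: 0.999
gripper_force: 0.0
```

Call:
jog_arm:
  plan: "1 -1 0 0 0 -1 -1;1 -1 0 0 0 -1 -1;1 -0.3 0 0 0 -1 -1;1 -0.3 0 0 0 -1 -1;1 0 0 0 0 -1 -1;1 0 0 0 0 -1 -1;1 0 0 0 0 -1 -1;1 0 0 0 0 -0.25 -1;1 0 0 0 0 0 -1;0 0 0 0 0 0 -1"

```text
time_s: 13.45
tcp_pos: [0.433, -0.1655, 0.2317]
ee_rot: [[-0.533, -0.846, -0.002], [-0.846, 0.533, 0.001], [0.001, 0.002, -1.0]]
wrist_force: [0.5, 0.8, -0.4]
gripper_width: 1.0
gripper_force: 0.0
```

Run:
```python
from w import *
s=r.sense();R=s['ee_rot'];print(s['tcp_pos'],np.degrees(np.arctan2(R[1,0],R[0,0])),s['time_s'])
for n in ['scene','side','wrist']: snap(n,n+'4'); print(n); analyse(n+'4')
a=analyse('wrist4'); spanner(*a)
A=cv2.imread('pics/scene4.png')[185:255,215:295]; B=cv2.imread('pics/side4.png')[165:225,195:265]
cv2.imwrite('pics/c4.png',np.hstack([cv2.resize(A,(400,350),interpolation=2),cv2.resize(B,(400,350),interpolation=2)]))
```

```text
[ 0.43303275 -0.1654685   0.23169932] -122.22209403254747 13.45
scene
dial [0.6086 0.0074] 0.0556 513
yel 8 [235. 222.] [ 0.6311 -0.0366] ang -63.6 r 0.05
ptr 8 [240. 221.] [ 0.6226 -0.0233] ang -66.6 r 0.034
stud 64 [251. 213.] [0.6097 0.0065] ang -65.6 r 0.002
tbutton [0.583 0.214] ((0.5787010788917542, 0.21227926015853882), (0.038136471062898636, 0.10024147480726242), 1.703449010848999)
side
dial [0.6065 0.0116] 0.0562 278
stud 25 [228. 185.] [0.607  0.0106] ang 128.6 r 0.003
tbutton [0.578 0.225] ((0.5785910487174988, 0.21859586238861084), (0.03211596608161926, 0.10433071851730347), 9.414604187011719)
wrist
dial [ 0.5889 -0.0347] 0.0353 663
redm 81 [198. 345.] [ 0.5944 -0.0372] ang -107.9 r 0.048
dial [ 0.5889 -0.0347] 0.0353 663
redm 81 [198. 345.] [ 0.5944 -0.0372] ang -107.9 r 0.048
jaw 2127 ((0.4763767421245575, -0.23774707317352295), (0.06548520177602768, 0.07731015235185623), 57.685157775878906)
handle 1366 ((0.4452002942562103, -0.28701189160346985), (0.17213371396064758, 0.06303005665540695), 63.08792495727539)Traceback (most recent call last):
  File "<stdin>", line 4, i
[... 350 characters left out ...]
0, in rays
    q=cv2.undistortPoints(np.float64(uv).reshape(-1,1,2),np.float64(c['K']),np.float64(c['D']))[:,0]
      ~~~~~~~~~~~~~~~~~~~^^^^^^^^^^^^^^^^^^^^^^^^^^^^^^^^^^^^^^^^^^^^^^^^^^^^^^^^^^^^^^^^^^^^^^
cv2.error: OpenCV(4.12.0) /io/opencv/modules/calib3d/src/undistort.dispatch.cpp:347: error: (-215:Assertion failed) CV_IS_MAT(_src) && CV_IS_MAT(_dst) && (_src->rows == 1 || _src->cols == 1) && (_dst->rows == 1 || _dst->cols == 1) && _src->cols + _src->rows - 1 == _dst->rows + _dst->cols - 1 && (CV_MAT_TYPE(_src->type) == CV_32FC2 || CV_MAT_TYPE(_src->type) == CV_64FC2) && (CV_MAT_TYPE(_dst->type) == CV_32FC2 || CV_MAT_TYPE(_dst->type) == CV_64FC2) in function 'cvUndistortPointsInternal'
```

Call:
jog_arm:
  plan: "0.98 -0.61 0 0 0 0 -1;0.98 -0.61 0 0 0 0 -1;0.98 -0.61 0 0 0 0 -1;0.98 -0.61 0 0 0 0 -1;0.98 -0.61 0 0 0 0 -1;0 0 1 0 0 0 -1;0 0 1 0 0 0 -1;0 0 1 0 0 0 -1;0 0 1 0 0 0 -0.6;0 0 0 0 0 0 -0.6"

```text
time_s: 14.6
tcp_pos: [0.4329, -0.307, 0.1287]
ee_rot: [[-0.531, -0.848, -0.008], [-0.848, 0.531, 0.004], [0.001, 0.009, -1.0]]
wrist_force: [-0.7, -0.5, 0.3]
gripper_width: 0.893
gripper_force: 0.0
```

Run:
```python
from w import *
s=r.sense();R=s['ee_rot'];print(s['tcp_pos'],np.degrees(np.arctan2(R[1,0],R[0,0])),s['time_s'],s['gripper_width'])
snap('wrist','w5')
A=cv2.imread('pics/scene4.png')[185:255,215:295]; B=cv2.imread('pics/w5.png')
cv2.imwrite('pics/c4.png',np.hstack([cv2.resize(A,(400,350),interpolation=2),cv2.resize(B,(400,350),interpolation=2)]))
```

```text
[ 0.43288499 -0.30697624  0.12874283] -122.04273886522097 14.6 0.8932911850598795
```

View pics/c4.png

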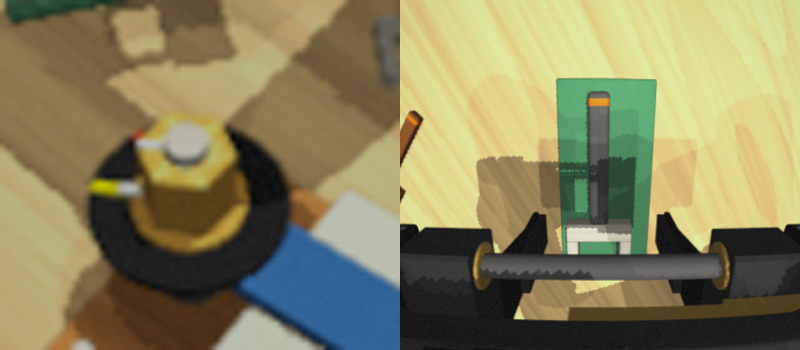

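Left: the pointer lies exactly on the yellow mark (115,188). Right: the spanner handle (598,150) is centred between the fingers.

Call:
jog_arm:
  plan: "0 0 0.93 0 0 0 -0.6;0 0 0.93 0 0 0 -0.6;0 0 0.93 0 0 0 -0.4;0 0 0.93 0 0 0 -0.2;0 0 0.9 0 0 0 0;0 0 0 0 0 0 1;0 0 0 0 0 0 1;0 0 0 0 0 0 1;0 0 0 0 0 0 1;0 0 0 0 0 0 1"

```text
time_s: 15.65
tcp_pos: [0.4351, -0.3088, 0.0185]
ee_rot: [[-0.531, -0.848, 0.001], [-0.848, 0.531, -0.001], [-0.0, -0.001, -1.0]]
wrist_force: [-1.7, 2.8, 7.1]
gripper_width: 0.248
gripper_force: 30.0
```

Call:
jog_arm:
  plan: "0 0 0 0 0 0 1;0 0 0 0 0 0 1;0 0 0 0 0 0 1;0 0 0 0 0 0 1;0 0 0 0 0 0 1;0 0 0 0 0 0 1;0 0 0 0 0 0 1;0 0 0 0 0 0 1;0 0 0 0 0 0 1;0 0 0 0 0 0 1"

```text
time_s: 16.65
tcp_pos: [0.4351, -0.3088, 0.0185]
ee_rot: [[-0.53, -0.848, 0.001], [-0.848, 0.53, -0.001], [-0.0, -0.001, -1.0]]
wrist_force: [-2.1, 2.3, 6.7]
gripper_width: 0.241
gripper_force: 30.0
```

Grip took hold 5 mm high; regrip lower.

Call:
jog_arm:
  plan: "0 0 0 0 0 0 0.2;0 0 0 0 0 0 0.2;0 0 0 0 0 0 0.2;0 0 0 0 0 0 0.2;0 0 0 0 0 0 0.2;0 0 0 0 0 0 1;0 0 0 0 0 0 1;0 0 0 0 0 0 1;0 0 0 0 0 0 1;0 0 0 0 0 0 1"

```text
time_s: 17.65
tcp_pos: [0.4347, -0.3088, 0.017]
ee_rot: [[-0.531, -0.847, 0.0], [-0.847, 0.531, -0.0], [-0.0, -0.0, -1.0]]
wrist_force: [0.5, -0.5, -1.1]
gripper_width: 0.244
gripper_force: 30.0
```

Run:
```python
from h import *
s=r.sense();print(s['tcp_pos'],s['gripper_width'],s['gripper_force'],s['ee_rot'].T@s['wrist_force'],s['moment'])
```

```text
[ 0.43470158 -0.30879795  0.01699791] 0.2438038734121201 29.99910056591034 [ 0.16991855 -0.7211729   1.09903555] [-0.03075571 -0.06122045 -0.0379634 ]
```

Call:
jog_arm:
  plan: "0 0 0 0 0 0 0.2;0 0 0 0 0 0 0.2;0 0 0 0 0 0 0.2;0 0 0.12 0 0 0 0.2;0 0 0.12 0 0 0 0.2;0 0 0 0 0 0 0.2;0 0 0 0 0 0 1;0 0 0 0 0 0 1;0 0 0 0 0 0 1;0 0 0 0 0 0 1"

```text
time_s: 18.65
tcp_pos: [0.4347, -0.3088, 0.0111]
ee_rot: [[-0.531, -0.848, 0.0], [-0.848, 0.531, -0.0], [-0.0, -0.0, -1.0]]
wrist_force: [0.0, -0.5, -0.3]
gripper_width: 0.247
gripper_force: 30.0
```

Call:
jog_arm:
  plan: "0 0 0 0 0 0 1;0 0 -0.3 0 0 0 1;0 0 -0.9 0 0 0 1;0 0 -1 0 0 0 1;0 0 -1 0 0 0 1;0 0 -1 0 0 0 1;0 0 -1 0 0 0 1;0 0 -0.5 0 0 0 1;0 0 0 0 0 0 1;0 0 0 0 0 0 1"

```text
time_s: 19.65
tcp_pos: [0.4338, -0.3082, 0.1525]
ee_rot: [[-0.531, -0.847, -0.002], [-0.847, 0.531, 0.001], [-0.0, 0.002, -1.0]]
wrist_force: [0.2, 0.7, -3.1]
gripper_width: 0.255
gripper_force: 30.0
```

```bash
cat > sp.py <<'E'
from h import *
import sys
f=sys.argv[1]
s=r.sense();R=s['ee_rot'];t=s['tcp_pos'];print(t,R.round(3).tolist(),s['gripper_width'],s['gripper_force'],s['wrist_force'],s['moment'])
for n in ['scene','side']:
    snap(n,n+f); c=load(n+f); P=cloud(c); hsv=cv2.cvtColor(c['p'],cv2.COLOR_RGB2HSV)
    L=(P-t)@R   # tool coords
    m=(L[...,0]>-.14)&(L[...,0]<-.03)&(abs(L[...,1])<.06)&(abs(L[...,2])<.03)&(hsv[...,1]<70)&(hsv[...,2]>90)
    q=L[m]; print(n,m.sum(),np.percentile(q,[2,50,98],axis=0).round(4).tolist(),cv2.minAreaRect(q[:,:2].astype(np.float32)))
    A=np.c_[q[:,:2],np.ones(len(q))]; print('plane',np.linalg.lstsq(A,q[:,2],rcond=None)[0].round(4))
E
python3 sp.py 6
```

```text
[ 0.43377903 -0.30818728  0.15247156] [[-0.531, -0.847, -0.002], [-0.847, 0.531, 0.001], [-0.0, 0.002, -1.0]] 0.25476712437094573 29.99748855829239 [ 0.22333533  0.67251442 -3.13668928] [-0.03722172  0.15009914  0.00337298]
scene 246 [[-0.1164, -0.0374, -0.0157], [-0.0693, 0.0021, -0.0128], [-0.0505, 0.0379, -0.0003]] ((-0.08259700238704681, 0.0006373710930347443), (0.07695362716913223, 0.06973215192556381), 89.72300720214844)
plane [-0.0113  0.0028 -0.013 ]
side 110 [[-0.1144, -0.0356, -0.0146], [-0.0689, 0.0134, -0.0106], [-0.0495, 0.0404, -0.0007]] ((-0.07964622974395752, 0.0006655864417552948), (0.06903371214866638, 0.08163709938526154), 2.5393459796905518)
plane [ 0.0134  0.0066 -0.0092]
```

Call:
jog_arm:
  plan: "0 0 0 0 0 -0.24 1;-0.98 0.04 0.17 0 0 0 1;-0.98 0.04 0.17 0 0 0 1;-0.98 0.04 0.17 0 0 0 1;-0.98 0.04 0.17 0 0 0 1;-0.98 0.04 0.17 0 0 0 1;-0.98 0.04 0.17 0 0 0 1;-0.98 0.04 0.17 0 0 0 1;-0.98 0.04 0.17 0 0 0 1;0 0 0 0 0 0 1"

```text
time_s: 20.75
tcp_pos: [0.5265, -0.1332, 0.1175]
ee_rot: [[-0.5, -0.866, -0.003], [-0.866, 0.5, 0.0], [0.001, 0.003, -1.0]]
wrist_force: [0.4, -0.4, -2.0]
gripper_width: 0.248
gripper_force: 30.0
```

```bash
python3 sp.py 7
python3 - <<'E'
from h import *
s=r.sense();R=s['ee_rot'];print(np.degrees(np.arctan2(R[1,0],R[0,0])))
t=s['tcp_pos']; print('nut in tool',(np.r_[.6063,.0068,t[2]]-t)@R)
for n in ['scene','side']:
    c=load(n+'7'); P=cloud(c); hsv=cv2.cvtColor(c['p'],cv2.COLOR_RGB2HSV)
    m=(np.hypot(P[...,0]-.607,P[...,1]-.008)<.04)&(P[...,2]>.138)&(P[...,2]<.15)&(hsv[...,1]>110)
    q=P[m]; cc,rd=cv2.minEnclosingCircle(q[:,:2].astype(np.float32)); print(n,'hex top',m.sum(),cc,rd,'tool',(np.r_[cc,t[2]]-t)@R)
A=cv2.imread('pics/scene7.png')[150:270,190:310]; B=cv2.imread('pics/side7.png')[130:230,180:280]
cv2.imwrite('pics/c7.png',np.hstack([cv2.resize(A,(400,400),interpolation=2),cv2.resize(B,(400,400),interpolation=2)]))
E
```

```text
[ 0.5264999  -0.13318254  0.11751689] [[-0.5, -0.866, -0.003], [-0.866, 0.5, 0.0], [0.001, 0.003, -1.0]] 0.2483299683501354 29.998144805431366 [ 0.42663039 -0.41686185 -2.04739795] [-0.0860542   0.1867256  -0.00563815]
scene 317 [[-0.1156, -0.038, -0.0161], [-0.0693, 0.0004, -0.0127], [-0.0508, 0.0368, -0.0011]] ((-0.08096328377723694, -6.362795829772949e-05), (0.07021202147006989, 0.07711297273635864), 0.7110157608985901)
plane [-0.0246  0.0001 -0.014 ]
side 126 [[-0.1129, -0.0375, -0.0163], [-0.0662, 0.0103, -0.012], [-0.0493, 0.0392, -0.0079]] ((-0.08195239305496216, 0.0019193552434444427), (0.06745895743370056, 0.08105874061584473), 0.712875485420227)
plane [ 0.0047  0.0071 -0.0117]
-120.08882505165002
nut in tool [-0.16312699  0.00108334 -0.00026832]
scene hex top 177 (0.6060543060302734, 0.007307471241801977) 0.02614998258650303 tool [-0.16344291  0.00155034 -0.00026754]
side hex top 87 (0.6075350642204285, 0.009207332506775856) 0.026682037860155106 tool [-0.16582912  0.00122161 -0.00027243]
```

View pics/c7.png

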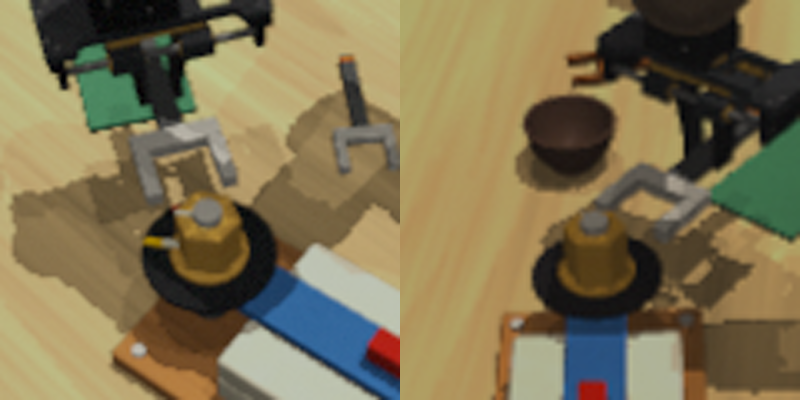

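Scene crop left: the mouth (185,160) faces the nut (208,225), lined up and level, with the pointer on yellow. Inserting.

Call:
jog_arm:
  plan: "-0.4 0.02 0 0 0 0 1;-0.4 0 0 0 0 0 1;-0.3 0 0 0 0 0 1;-0.3 0 0 0 0 0 1;-0.3 0 0 0 0 0 1;-0.3 0 0 0 0 0 1;-0.3 0 0 0 0 0 1;-0.3 0 0 0 0 0 1;0 0 0 0 0 0 1;0 0 0 0 0 0 1"

```text
time_s: 21.85
tcp_pos: [0.5583, -0.0786, 0.1194]
ee_rot: [[-0.502, -0.865, -0.0], [-0.865, 0.502, -0.0], [0.0, 0.0, -1.0]]
wrist_force: [-0.2, 0.5, -3.2]
gripper_width: 0.252
gripper_force: 30.0
```

Run:
```python
from h import *
s=r.sense();R=s['ee_rot'];t=s['tcp_pos'];print(t,np.degrees(np.arctan2(R[1,0],R[0,0])),R.T@s['wrist_force'],s['moment'],s['joints'].round(1))
print('nut in tool',(np.r_[.6063,.0068,t[2]]-t)@R)
# arc about nut at distance .097: per-row cw rotation a
L=.0975
for a in np.radians([4,6,8]):
    # tool centre relative to nut in tool frame = (+L,0); after cw rotation about tool z by +a
    print(np.degrees(a),(np.array([L*np.cos(a)-L, L*np.sin(a)])/.025).round(3))
```

```text
[ 0.55830438 -0.07861811  0.1194435 ] -120.13181816883282 [-0.29425356  0.41170899  3.19115769] [-0.06119743  0.06844744 -0.02897795] [  8.4  21.7 -16.3  -0.  -52.  -38.6]
nut in tool [-9.79691680e-02  1.36903042e-03 -2.16689766e-05]
4.0 [-0.01   0.272]
6.000000000000001 [-0.021  0.408]
8.0 [-0.038  0.543]
```

Call:
jog_arm:
  plan: "-0.01 0.27 0 0 0 0.5 1;-0.01 0.27 0 0 0 0.5 1;-0.01 0.27 0 0 0 0.5 1;-0.01 0.27 0 0 0 0.5 1;-0.01 0.27 0 0 0 0.5 1;-0.01 0.27 0 0 0 0.5 1;0 0 0 0 0 0 1;0 0 0 0 0 0 1;0 0 0 0 0 0 1;0 0 0 0 0 0 1"

```text
time_s: 22.85
tcp_pos: [0.5273, -0.0521, 0.119]
ee_rot: [[-0.81, -0.586, -0.003], [-0.586, 0.81, -0.0], [0.003, 0.002, -1.0]]
wrist_force: [-5.6, 0.7, -2.2]
gripper_width: 0.247
gripper_force: 30.1
```

```bash
cat > st.py <<'E'
from h import *
from w import analyse
import sys
s=r.sense();R=s['ee_rot'];t=s['tcp_pos'];print(t,np.degrees(np.arctan2(R[1,0],R[0,0])),R.T@s['wrist_force'],s['moment'],s['time_s'],s['gripper_width'])
print('nut in tool',(np.r_[.6063,.0068,t[2]]-t)@R)
snap('scene','s'+sys.argv[1]); analyse('s'+sys.argv[1],(.6075,.0075))
E
python3 st.py 8
```

```text
[ 0.52726938 -0.05209545  0.11901199] -144.1287098028894 [4.12622462 3.79547515 2.24475584] [0.1469894  1.56479609 0.38954632] 22.85 0.24731153633265104
nut in tool [-0.09855165  0.00141627 -0.00028313]
dial [0.6081 0.0074] 0.0558 436
stud 55 [251. 213.] [0.6089 0.0065] ang -35.0 r 0.002
tbutton [0.583 0.214] ((0.5786792039871216, 0.2109091579914093), (0.03706017881631851, 0.10060275346040726), 2.5613245964050293)
```

```bash
cat > hexa.py <<'E'
from h import *
def hexang(f,z=.145):
    c=load(f); P=cloud(c); hsv=cv2.cvtColor(c['p'],cv2.COLOR_RGB2HSV)
    C=np.array([.607,.0075])
    m=(np.hypot(P[...,0]-C[0],P[...,1]-C[1])<.033)&(P[...,2]>.1405)&(P[...,2]<.16)
    uv=np.argwhere(m)[:,::-1]; q=onplane(c,uv,z)[:,:2]
    q=q[np.hypot(*(q-C).T)<.031]
    best=[]
    for a in np.arange(0,60,.5):
        w=0
        for k in range(3):
            n=np.array([np.cos(np.radians(a+60*k)),np.sin(np.radians(a+60*k))]); d=q@n; w+=np.ptp(np.percentile(d,[1,99]))
        best.append(w)
    b=np.array(best); x=np.radians(np.arange(0,60,.5)*6); ph=np.degrees(np.angle((b*np.exp(1j*x)).sum()))/6  # max of width = corners dir
    return len(q), round((ph)%60,1), round(np.arange(0,60,.5)[b.argmin()]+30,1), b.min()/3,b.max()/3
if __name__=='__main__':
    for f in ['scene','scene3','scene4','scene7','s8']: print(f,hexang(f))
E
python3 hexa.py
```

```text
scene (236, np.float64(0.7), np.float64(64.0), np.float64(0.046297690027361095), np.float64(0.04814809090091884))
scene3 (239, np.float64(3.3), np.float64(64.0), np.float64(0.04642005779421063), np.float64(0.04867332341247479))
scene4 (235, np.float64(3.8), np.float64(58.5), np.float64(0.04633584067588595), np.float64(0.04877885636966866))
scene7 (237, np.float64(4.1), np.float64(64.0), np.float64(0.04636524313557442), np.float64(0.04855400793055529))
s8 (240, np.float64(49.6), np.float64(45.0), np.float64(0.04667293455334373), np.float64(0.04859705988157755))
```

Call:
jog_arm:
  plan: "-0.01 0.27 0 0 0 0.5 1;-0.01 0.27 0 0 0 0.5 1;-0.01 0.27 0 0 0 0.5 1;-0.01 0.27 0 0 0 0.5 1;-0.01 0.27 0 0 0 0.5 1;-0.01 0.27 0 0 0 0.5 1;-0.01 0.27 0 0 0 0.5 1;0 0 0 0 0 0 1;0 0 0 0 0 0 1;0 0 0 0 0 0 1"

```text
time_s: 23.9
tcp_pos: [0.5093, -0.0081, 0.1188]
ee_rot: [[-0.991, -0.137, -0.004], [-0.137, 0.991, 0.0], [0.004, 0.001, -1.0]]
wrist_force: [-7.1, 1.9, -2.1]
gripper_width: 0.25
gripper_force: 30.1
```

```bash
python3 st.py 9; python3 -c "
from hexa import *
print(hexang('s9'))"
```

```text
[ 0.50931513 -0.00813986  0.1188461 ] -172.1307320377881 [6.76286339 2.81092443 2.08621509] [0.80059756 2.14110231 0.43456109] 23.9 0.24950310832360273
nut in tool [-0.09811608  0.00152095 -0.00043046]
dial [0.6085 0.0079] 0.0552 429
stud 59 [252. 213.] [0.6076 0.0067] ang -82.7 r 0.001
tbutton [0.583 0.214] ((0.5851154923439026, 0.21198885142803192), (0.03803893178701401, 0.09945935010910034), 12.99092960357666)
(242, np.float64(21.4), np.float64(73.5), np.float64(0.04666916836804047), np.float64(0.0493126337523613))
```

Run:
```python
from h import *
snap('wrist','w9')
A=cv2.imread('pics/s9.png')[185:255,215:285]; B=cv2.imread('pics/w9.png')
cv2.imwrite('pics/c9.png',np.hstack([cv2.resize(A,(400,400),interpolation=2),cv2.resize(B,(400,400),interpolation=2)]))
```

```text
(no output)
```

View pics/c9.png

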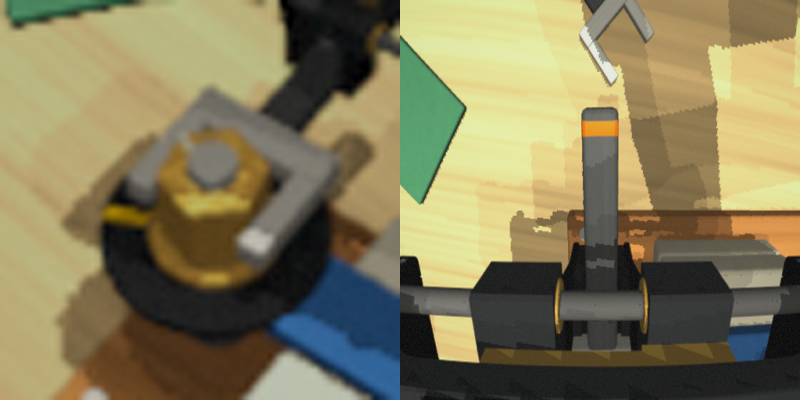

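The jaw is on the nut and hides the pointer. The hexagon's rotation (42°) says the nut is near red, so a final nudge, then relax and back out.

Call:
jog_arm:
  plan: "0 0.13 0 0 0 0.25 1;0 0 0 0 0 0 1;0 0 0 0 0 0 1;-0.01 -0.27 0 0 0 -0.5 1;-0.01 -0.27 0 0 0 -0.5 1;0 -0.13 0 0 0 -0.25 1;0 0 0 0 0 0 1;0.3 0 0 0 0 0 1;0.4 0 0 0 0 0 1;0.5 0 0 0 0 0 1"

```text
time_s: 25.0
tcp_pos: [0.4845, -0.0299, 0.1197]
ee_rot: [[-0.962, -0.273, 0.001], [-0.273, 0.962, -0.0], [-0.001, -0.0, -1.0]]
wrist_force: [0.1, 0.8, -3.5]
gripper_width: 0.25
gripper_force: 30.0
```

Call:
jog_arm:
  plan: "0.5 0 0 0 0 0 1;0.6 0 0 0 0 0 1;0.6 0 0 0 0 0 1;0.3 -0.6 0 0 0 0 1;0.3 -0.9 0 0 0 -0.6 1;0 -1 -0.3 0 0 -0.6 1;0 -1 -0.3 0 0 -1 1;0 -1 0 0 0 -1 1;0 -1 0 0 0 -1 1;0 0 0 0 0 0 1"

```text
time_s: 26.0
tcp_pos: [0.4912, -0.169, 0.1348]
ee_rot: [[-0.651, -0.759, 0.002], [-0.759, 0.651, -0.001], [-0.001, -0.002, -1.0]]
wrist_force: [-0.4, -0.3, -2.3]
gripper_width: 0.248
gripper_force: 30.0
```

```bash
python3 st.py 10
python3 - <<'E'
from hexa import *
print(hexang('s10'))
snap('wrist','w10')
from w import analyse; analyse('w10',(.6063,.0068))
A=cv2.imread('pics/s10.png')[185:255,215:285]; B=cv2.imread('pics/w10.png')
cv2.imwrite('pics/c10.png',np.hstack([cv2.resize(A,(400,400),interpolation=2),cv2.resize(B,(400,400),interpolation=2)]))
E
```

```text
[ 0.49116447 -0.16895124  0.13483784] -130.5819704423496 [0.48241539 0.06406956 2.34225017] [-0.08426236  0.08481631 -0.0010293 ] 26.0 0.24835153448310784
nut in tool [-2.08378531e-01  2.68899550e-02  7.03352002e-05]
dial [0.6086 0.0074] 0.0556 508
yel 14 [237. 222.] [ 0.6288 -0.0323] ang -61.9 r 0.045
stud 54 [252. 213.] [0.6089 0.0073] ang -7.3 r 0.001
tbutton [0.583 0.215] ((0.5787437558174133, 0.21226981282234192), (0.038147423416376114, 0.10024858266115189), 1.7732515335083008)
(243, np.float64(18.7), np.float64(73.5), np.float64(0.046769396338464504), np.float64(0.0497759822132938))
```

View pics/c10.png

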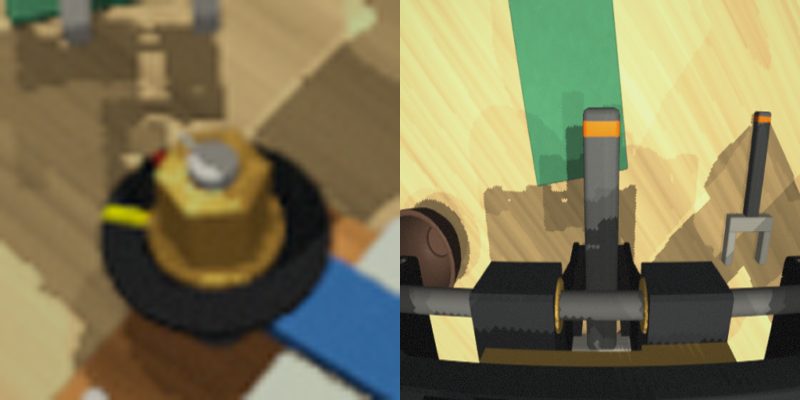

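Call:
jog_arm:
  plan: "0 0 0 0 0 -0.53 1;0 0 0 0 0 -0.53 1;0.99 -0.17 0 0 0 0 1;0.99 -0.17 0 0 0 0 1;0.99 -0.17 0 0 0 0 1;0.99 -0.17 0 0 0 0 1;0.99 -0.17 0 0 0 0 1;0.99 -0.17 0 0 0 0 1;0 0 1 0 0 0 1;0 0 1 0 0 0 1"

```text
time_s: 27.1
tcp_pos: [0.4321, -0.3063, 0.0849]
ee_rot: [[-0.533, -0.846, 0.002], [-0.846, 0.533, -0.001], [-0.001, -0.002, -1.0]]
wrist_force: [0.1, -0.1, -3.8]
gripper_width: 0.248
gripper_force: 30.0
```

Call:
jog_arm:
  plan: "0 0 0.9 0 0 0 1;0 0 0.7 0 0 0 1;0 0 0.4 0 0 0 1;0 0 0.3 0 0 0 1;0 0 0.2 0 0 0 1;0 0 0.1 0 0 0 1;0 0 0 0 0 0 1;0 0 0 0 0 0 1;0 0 0 0 0 0 1;0 0 0 0 0 0 1"

```text
time_s: 28.1
tcp_pos: [0.4329, -0.3065, 0.0199]
ee_rot: [[-0.531, -0.847, 0.001], [-0.847, 0.531, -0.0], [-0.0, -0.001, -1.0]]
wrist_force: [-0.0, 0.2, -3.9]
gripper_width: 0.25
gripper_force: 30.0
```

Call:
jog_arm:
  plan: "0 0 0.15 0 0 0 1;0 0 0.12 0 0 0 1;0 0 0.08 0 0 0 1;0 0 0 0 0 0 1;0 0 0 0 0 0 1;0 0 0 0 0 0 0.2;0 0 0 0 0 0 0;0 0 0 0 0 0 -0.2;0 0 0 0 0 0 -0.2;0 0 0 0 0 0 -0.2"

```text
time_s: 29.1
tcp_pos: [0.4328, -0.3064, 0.0108]
ee_rot: [[-0.531, -0.847, 0.0], [-0.847, 0.531, -0.0], [-0.0, -0.0, -1.0]]
wrist_force: [0.7, -0.5, -0.3]
gripper_width: 0.573
gripper_force: 0.0
```

Call:
jog_arm:
  plan: "0 0 -0.5 0 0 0 -0.2;0 0 -1 0 0 0 -0.2;0 0 -1 0 0 0 -0.2;0 0 -1 0 0 0 -0.2;0 0 -1 0 0 0 -0.2;0 0 -1 0 0 0 -0.2;0 0 -1 0 0 0 -0.2;0 0.5 -1 0 0 0 -0.2;0 1 -1 0 0 0 -0.2;0 0 0 0 0 0 -0.2"

```text
time_s: 30.1
tcp_pos: [0.4007, -0.2864, 0.2281]
ee_rot: [[-0.53, -0.848, 0.008], [-0.848, 0.53, -0.003], [-0.001, -0.008, -1.0]]
wrist_force: [1.0, -0.7, 0.3]
gripper_width: 0.598
gripper_force: 0.0
```

Call:
jog_arm:
  plan: "-0.3 -1 0 0 0 0 -0.2;-0.3 -1 0 0 0 0 -0.2;-0.3 -1 0 0 0 0 -0.2;-0.3 -1 0 0 0 0 -0.2;-0.3 -1 0 0 0 0 -0.2;-0.3 -0.5 0 0 0 0 -0.2;-0.3 0 0 0 0 0 -0.2;-0.3 0 0 0 0 0 -0.2;0 0 0 0 0 0 -0.2;0 0 0 0 0 0 -0.2"

```text
time_s: 31.1
tcp_pos: [0.5488, -0.3082, 0.2237]
ee_rot: [[-0.53, -0.848, 0.0], [-0.848, 0.53, -0.0], [-0.0, -0.0, -1.0]]
wrist_force: [-1.0, -0.0, 0.2]
gripper_width: 0.601
gripper_force: 0.0
```

```bash
python3 st.py 11
python3 - <<'E'
from hexa import *
from w import *
print(hexang('s11'))
snap('wrist','w11'); snap('side','side11')
analyse('w11',(.606,.0068))
for n in ['s11','side11']:
    c=load(n);P=cloud(c);hsv=cv2.cvtColor(c['p'],cv2.COLOR_RGB2HSV);X,Y,Z=P[...,0],P[...,1],P[...,2]
    reg=(np.hypot(X-.44,Y+.285)<.13)&(Z>.014)&(Z<.06)&(hsv[...,1]<80)
    print(n,reg.sum(),np.percentile(Z[reg],[5,50,95]) if reg.any() else '')
    q=P[reg]
    if len(q)>50: print(cv2.minAreaRect(q[:,:2].astype(np.float32)), np.linalg.lstsq(np.c_[q[:,:2]-q[:,:2].mean(0),np.ones(len(q))],q[:,2],rcond=None)[0])
    for nm,C,z0 in [('bowl',(.68,-.273),.03),('jar',(.39,.44),.05)]:
        m=(np.hypot(X-C[0],Y-C[1])<.08)&(Z>z0)&(Z<.12); print(nm,cv2.minAreaRect(P[m][:,:2].astype(np.float32))[0])
E
```

```text
[ 0.54876659 -0.30817317  0.22373787] -122.03352795503407 [ 0.54325604  0.83376992 -0.15110536] [ 0.0138375   0.0513732  -0.01106958] 31.1 0.6010374752856474
nut in tool [-2.97531289e-01  1.18293380e-01 -6.51192559e-06]
dial [0.6102 0.007 ] 0.0554 492
yel 14 [237. 222.] [ 0.6288 -0.0323] ang -61.9 r 0.045
stud 60 [252. 213.] [0.6081 0.007 ] ang -39.1 r 0.001
tbutton [0.583 0.214] ((0.5795881748199463, 0.21185797452926636), (0.03636649623513222, 0.10041521489620209), 4.929610252380371)
(236, np.float64(21.1), np.float64(78.5), np.float64(0.046466773483027905), np.float64(0.04836470157246481))
s11 375 [0.01734703 0.02440163 0.02747107]
((0.4426831603050232, -0.28740960359573364), (0.1949775218963623, 0.07791672646999359), 57.676231384277344) [-0.0103234  -0.00938425  0.02374472]
bowl (0.6798542737960815, -0.27270442247390747)
jar (0.3909846246242523, 0.4383751153945923)
side11 271 [0.01591653 0.02206362 0.02598772]
((0.44756796956062317, -0.28211408853530884), (0.18758238852024078, 0.08043283224105835), 59.74068069458008) [-0.00547142 -0.00833747  0.02166529]
bowl (0.6784350872039795, -0.2721145749092102)
jar (0.386624813079834, 0.44337767362594604)
```

Call:
jog_arm:
  plan: "-1 0.28 -0.2 0 0 0 -0.2;-1 0.28 -0.2 0 0 0 -0.2;-1 0.28 -0.2 0 0 0 -0.2;-1 0.28 -0.2 0 0 0 -0.2;-1 0.28 -0.2 0 0 0 -0.2;-1 0.28 -0.2 0 0 0 -0.2;-1 0.28 -0.2 0 0 0 -0.2;-1 0.28 -0.2 0 0 0 -0.2;-1 0.28 -0.2 0 0 0 -0.2;-1 0.28 -0.2 0 0 0 -0.2"

```text
time_s: 32.25
tcp_pos: [0.6226, -0.0588, 0.2738]
ee_rot: [[-0.531, -0.847, 0.0], [-0.847, 0.531, 0.0], [-0.0, -0.0, -1.0]]
wrist_force: [0.3, -0.3, 0.7]
gripper_width: 0.602
gripper_force: 0.0
```

Call:
jog_arm:
  plan: "-1 0.28 0 0 0 0 -0.2;-1 0.28 0 0 0 0 -0.2;-1 0.28 0 0 0 0 -0.2;-1 0.28 0 0 0 0 -0.2;-1 0.28 0 0 0 0 -0.2;-1 0.28 0 0 0 0 -0.2;-1 0.28 0 0 0 0 -0.2;0 0 0 0 0 0 -0.2;0 0 0 0 0 0 -0.2;0 0 0 0 0 0 -0.2"

```text
time_s: 33.25
tcp_pos: [0.6738, 0.1138, 0.2735]
ee_rot: [[-0.532, -0.847, 0.0], [-0.847, 0.532, -0.0], [0.0, -0.0, -1.0]]
wrist_force: [-0.1, 0.3, 0.0]
gripper_width: 0.602
gripper_force: 0.0
```

Run:
```python
from w import *
print(r.sense()['tcp_pos']); snap('wrist','w12')
c,P,H,S,V,uv=analyse('w12',(.606,.0068))
# pointer / marks with own dial centre
R=np.hypot(P[...,0]-.605,P[...,1]-.007)
m=(V<50)&(abs(P[...,2]-.096)<.01)&(R<.075); q=onplane(c,uv(m),.096)[:,:2]; C=np.array(cv2.minEnclosingCircle(q.astype(np.float32))[0])
for nm,mm in [('yel',(H>24)&(H<36)&(S>150)&(V>120)),('red',((H<6)|(H>174))&(S>150)&(V>90)),('wh',(S<70)&(V>150))]:
    u=uv(mm&(R<.062)&(R>.034)&(P[...,2]<.115)); 
    if len(u): q=onplane(c,u,.098)[:,:2]; d=q-C; a=np.degrees(np.arctan2(d[:,1],d[:,0])); print(nm,len(u),u.mean(0),np.median(a),np.percentile(a,[10,90]),np.hypot(*d.T).min(),np.hypot(*d.T).max())
```

```text
[0.67381313 0.11384231 0.27353754]
yel 162 [216.  31.] [ 0.6284 -0.0313] ang -59.5 r 0.044
redm 100 [243.   6.] [ 0.5938 -0.0365] ang -105.8 r 0.045
ptr 18 [242.  14.] [ 0.5994 -0.0289] ang -100.4 r 0.036
stud 681 [258.  42.] [0.6048 0.0075] ang 149.1 r 0.001
tbutton [0.578 0.207] ((0.5806198120117188, 0.20941555500030518), (0.03314930945634842, 0.1052870899438858), 12.704545021057129)
yel 184 [216.48913043  30.76630435] -102.31653758555252 [-115.47150803  -92.59447423] 0.02172601664914632 0.040430733459648385
red 100 [243.06   5.5 ] -138.6883043596478 [-143.33625306 -134.63331639] 0.04890439437433901 0.05954308288747898
wh 22 [253.72727273  12.04545455] -141.10826924655083 [-171.8889691  -139.08502941] 0.04366896201982044 0.08328533745574641
```

Call:
jog_arm:
  plan: "0.4 0 0 0 0 0 -0.2;0.4 0 0 0 0 0 -0.2;0.4 0 0 0 0 0 -0.2;0.2 0 0 0 0 0 -0.2;0 0 0 0 0 0 -0.2;0 0 0 0 0 0 -0.2;0 0 0 0 0 0 -0.2;0 0 0 0 0 0 -0.2;0 0 0 0 0 0 -0.2;0 0 0 0 0 0 -0.2"

```text
time_s: 34.3
tcp_pos: [0.6555, 0.0853, 0.2731]
ee_rot: [[-0.531, -0.848, -0.0], [-0.848, 0.531, -0.0], [0.0, 0.0, -1.0]]
wrist_force: [0.2, 0.1, 0.4]
gripper_width: 0.599
gripper_force: 0.0
```

Run:
```python
from w import *
snap('wrist','w13')
c,P,H,S,V,uv=analyse('w13',(.605,.0075))
C0=np.array([.605,.0075])
hz=lambda z,col:0
R=np.hypot(P[...,0]-C0[0],P[...,1]-C0[1])
# stud centre
u=uv((S<70)&(V>90)&(abs(P[...,2]-.154)<.008)&(R<.02)); st=onplane(c,u,.154)[:,:2]; print('stud',cv2.minEnclosingCircle(st.astype(np.float32)))
m=(S<90)&(V>110)&(R>.028)&(R<.058)&(P[...,2]<.125)&(P[...,2]>.08)
n,l,stt,ce=cv2.connectedComponentsWithStats(m.astype(np.uint8))
for i in range(1,n):
    if stt[i,4]<5: continue
    q=onplane(c,uv(l==i),.1)[:,:2]-C0; a=np.degrees(np.arctan2(q[:,1],q[:,0])); print('white',stt[i],ce[i].round(),np.median(P[l==i][:,2]),np.median(a),np.hypot(*q.T).min(),np.hypot(*q.T).max())
from hexa import *
u=uv((abs(P[...,2]-.145)<.006)&(R<.032)); q=onplane(c,u,.145)[:,:2]
b=[sum(np.ptp(q@[np.cos(np.radians(a+60*k)),np.sin(np.radians(a+60*k))]) for k in range(3))/3 for a in range(60)]
print('hex flat normal',np.argmin(b),min(b),max(b),'max dir',np.argmax(b))
# colour print of ring at r=.042, z=.1
K=c['K']; Ei=np.linalg.inv(c['E'])
for r_ in (.036,.040,.044):
  out=[]
  for a in range(-50,-125,-3):
    w=np.array([C0[0]+r_*np.cos(np.radians(a)),C0[1]+r_*np.sin(np.radians(a)),.099,1]); p=Ei@w
    x=cv2.projectPoints(np.float64([[p[0],-p[1],-p[2]]]),np.zeros(3),np.zeros(3),np.float64(K),np.float64(c['D']))[0].ravel().round().astype(int)
    out.append((a,*c['p'][x[1],x[0]].tolist()) if 0<=x[1]<384 else (a,))
  print(r_,out)
```

```text
yel 165 [217.  67.] [ 0.6281 -0.0308] ang -58.9 r 0.045
redm 148 [243.  41.] [ 0.5932 -0.0373] ang -104.7 r 0.046
ptr 51 [244.  53.] [ 0.5987 -0.0267] ang -100.4 r 0.035
stud 611 [257.  84.] [0.6045 0.0069] ang -128.6 r 0.001
tbutton [0.579 0.194] ((0.5784514546394348, 0.19919782876968384), (0.025148285552859306, 0.0873330682516098), 12.25435733795166)
stud ((0.6046584844589233, 0.003670294303447008), 0.014648438431322575)
white [250  29  12   1  12] [256.  29.] 0.0953531280732357 -120.3780566491937 0.0546549636075521 0.05509679025283961
white [218  42   5   5   5] [220.  44.] 0.09466556725996939 -80.73513702062768 0.054696714019213964 0.05483315652028865
white [240  49   9  10  55] [244.  53.] 0.10091580410399942 -100.26270359202199 0.031178071402203338 0.038833173580914114
hex flat normal 50 0.04623507728935313 0.05233038801944631 max dir 20
0.036 [(-50, 61, 59, 60), (-53, 138, 145, 36), (-56, 231, 236, 10), (-59, 230, 236, 10), (-62, 229, 235, 10), (-65, 107, 110, 58), (-68, 65, 64, 63), (-71, 65, 66, 64), (-74, 66, 65, 63), (-77, 64, 64, 62), (-80, 69, 68, 64), (-83, 63, 60, 59),
[... 567 characters left out ...]
-95, 67, 67, 64), (-98, 68, 65, 63), (-101, 219, 53, 45), (-104, 230, 52, 43), (-107, 231, 55, 44), (-110, 94, 67, 62), (-113, 68, 69, 65), (-116, 68, 67, 63), (-119, 67, 68, 65), (-122, 65, 65, 63)]
0.044 [(-50, 64, 64, 61), (-53, 101, 104, 58), (-56, 229, 235, 10), (-59, 230, 236, 10), (-62, 228, 234, 18), (-65, 84, 86, 57), (-68, 66, 64, 64), (-71, 64, 64, 62), (-74, 66, 64, 62), (-77, 66, 67, 64), (-80, 65, 65, 63), (-83, 66, 65, 63), (-86, 65, 63, 63), (-89, 65, 63, 63), (-92, 65, 62, 62), (-95, 64, 62, 62), (-98, 73, 63, 61), (-101, 222, 50, 39), (-104, 230, 51, 39), (-107, 231, 51, 39), (-110, 83, 62, 59), (-113, 66, 65, 62), (-116, 66, 67, 63), (-119, 67, 67, 63), (-122, 67, 67, 64)]
```

The wrist view gives numbers: the pointer is at -100.3°, red at -104.7° and yellow at -59°. That puts the nut at about 1.87 rad, inside the window. The spanner is flat on the board and the bowl and jar haven't moved, so I'm handing in.

```bash
python3 -c "
from station import r
print(r.finish_job())"
```

```text
the job is handed in; nothing more can be done
None
```

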